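# Load and lock the bench shaker

### The job

Load the bench shaker: push over the aluminium tube block that stands on end on the front ledge, so that it pivots over the platform's edge and lies on the platform with its wells facing up, and push it back against the rear stop. Then push the sliding gate all the way across behind the block until the spring catch snaps in behind the gate's steel rib. Leave the other things on the bench where they are.

Things in the scene. Friction and masses are not known exactly. Their poses are not given: they have to be found in the camera images.
- shaker: Low bench shaker, white and grey, fixed, 240 (x) x 312 (y) x 60 mm high: its own x -75..165, y -228..84. Its x axis points away from the operator, y to the left, z up; origin at bench level under the middle of the platform's front edge. Front ledge (x -75..0): 45 mm above the bench; raised platform (x > 0): 60 mm above the bench, so its front edge is a 15 mm step.
- rear_stop (a point): Middle of the foot of the rear stop's near face, on the platform: shaker x = 130, y = 0, z = 60 mm. The stop is 36 mm high. The loading bay in front of it lies between two walls 25 mm high (inner faces at shaker y = +-48, x 34..134). The gate's end post stands at shaker x -2..24, y 64..76, 52 mm above the platform.
- block: Loose aluminium tube block, 46 (x) x 76 (y) x 110 (z) mm, 0.5 to 0.9 kg, a grid of dark wells on its -x face. Starts on end on the ledge, 1 to 4 mm short of the step, wells to the operator. Origin: centre of lower end; z along its length. Pushed away near its top it tips over the step once past about 30 degrees, and lies wells up, its near end some 15 mm out over the ledge.
- block_mid (a point): Centre of the tube block. With the block lying home against the rear stop it is at shaker x = 75 mm, y within 20 mm of 0, z = 83 mm; the block's near end is then at shaker x = 20 mm and its top 106 mm above the bench.
- gate (a joint): Travel of the gate in m along the shaker's +y: 0 open, 0.147 at its end stop; the catch snaps in at about 0.139. About 5 N of friction, 9 N past the catch; stays where left. The gate is an upright aluminium plate 6 mm thick (shaker x 8..14), 130 mm long, 60..110 mm above the bench, crossing the bay's mouth; it hits the block if that is over 6 mm short of the rear stop.
- gate_handle (a point): Top of the gate's black upright handle, 14 (x) x 24 (y) mm, which stands on the gate from 110 to 166 mm above the bench. The point is 166 mm above the bench at shaker x = 11 mm, y = gate travel - 140 mm. Push the handle's right (-y) side to shut the gate.
- catch (a joint): Swing of the spring catch in rad: 0 at rest. Near the end of the gate's travel a 16 mm steel rib on the gate's far side swings it aside by up to about 0.15, then it springs back to 0 behind the rib and holds the gate. It also reads 0 before the rib reaches it.
- catch_tip (a point): Top of the catch's tip. The catch is a 58 mm steel arm, 28 mm high, on the far side of the gate's parking place; it swings level about an upright pin at shaker x = 40, y = -130 mm. Its top is 98 mm above the bench.
- tip_rack: White tip rack with a green top, 124 x 84 x 60 mm, loose, right of the shaker. Bystander; origin: centre of its underside.
- tip_rack2: Another such tip rack, farther left on the bench, bystander.
- wash_bottle: White round bottle, 72 mm across, 190 mm high, loose, left of the shaker's far part, bystander; origin: centre of its underside.
- jar: White jar, 56 mm across, 55 mm high, loose, left of the shaker's ledge, bystander; origin: centre of its underside.
- tube_rack: White rack of blue-capped tubes, 120 x 60 x 99 mm, loose, at the left, bystander; origin: centre of its underside.
- slide_box: Open cardboard box, 150 x 110 x 45 mm, loose, at the right, bystander; origin: centre of its underside.
- pipette: White pipette lying at the right, 230 mm long, 26 mm thick, loose, bystander; origin near its middle.
There are look-alikes about, which are no part of the job. What is shaped like the block but orange or red is not meant.

How it is judged (in metres and radians):
On the way, in this order (a step that is already met when the one before it is completed fails the run):
1. the tube block lies on the platform, wells up, while the gate is still open (angle between block's own x axis and vertical above 2.95 rad and z of block_mid in the frame of shaker above 0.075 m and value of joint gate below 0.06 m), for 0.2 s.
2. the gate is shut, the catch back at rest behind its rib, the block lying home behind it (value of joint gate above 0.136 m and value of joint catch below 0.04 rad and angle between block's own x axis and vertical above 3.05 rad and x of block_mid in the frame of shaker between 0.067 and 0.078 m and y of block_mid in the frame of shaker between -0.02 and 0.02 m and z of block_mid in the frame of shaker between 0.079 and 0.088 m), for 0.2 s.
At the end, for the whole second after the job is handed in: The block lies at rest on the platform, wells up (within 0.09 rad), its middle 67..78 mm along the shaker's x and within 20 mm of the bay's centre line; the gate has travelled over 136 mm and the catch is back at rest (under 0.04 rad) behind its rib (all of step 2 and linear speed of block below 0.02 m/s); the robot touches nothing.
It fails at once if a bystander (tip rack, bottle, jar, tube rack, slide box, pipette) is moved by more than 30 mm (distance of any of tip_rack, tip_rack2, wash_bottle, jar, tube_rack, slide_box, pipette from where it was at the start of the episode above 0.03 m).
It fails at once if a bystander is tipped over (angle between any of tip_rack, tip_rack2, wash_bottle, jar, tube_rack, slide_box's own z axis and vertical above 0.5 rad).
It also fails if it takes over 54 s, if anything falls off the work surface, if the arm or the gripper's body presses on something with over 40 N, if the wrist force passes 120 N, or if a joint passes its speed limit or range.

### The arm

A 7-joint arm with a two-finger parallel gripper is mounted at the origin on the work surface. World frame = base frame: x ahead of the robot, y to its left, z up, the work surface at z = 0. Lengths are in m, angles in degrees, forces in N, time in s.
With the tool pointing down it reaches from about 0.425 to 0.875 m from the base axis. Payload 4.7 kg.
Tool frame: the origin (TCP) lies at the very end of the fingers, on their centre line; the grasp point (between the pads) lies env.grip_point_offset behind it (env.grip_point_offset is the distance from the TCP to the grasp point, in m); z points along the fingers, y is the direction in which the jaws open and shut (so a half turn about z gives the same grasp; the last joint's range is limited). The gripper opens to 87 mm and grips with 3 to 60 N. Pads are 19 mm wide; open, the fingers measure 117 mm over their backs; the gripper's body (75 mm by 190 mm) begins 51 mm behind the grasp point.
Start: joints at [-68.004, 18.392, -4.016, 83.108, 1.295, 78.541, -3.26], TCP at [0.235, 0.606, 0.223] pointing down, gripper open.
Joint ranges: [-163.93, 163.93], [-17.29, 119.83], [-79.2, 71.16], [3.27, 140.29], [-89.18, 269.18], [5.43, 117.66], [-154.24, 154.24]. Speed limits (degrees/s): [147.25, 147.25, 180, 180, 180, 180, 180].

### API

Orientations are given as [roll, pitch, yaw] about the fixed x, y, z axes, in that order (R = Rz(yaw) Ry(pitch) Rx(roll)).
In Python, from cell import env gives the robot as it stands.
- The arm moves only by the tool send_rows, never from a script. Its argument "plan" is a list of rows, each a list of 7 numbers: the finger opening in mm, from 0 to 87, then the shift along the tool's x, y, z in mm, then the turn, a rotation vector about the tool's x, y, z in rad. A call has 1 to 12 rows; each row shifts and turns the commanded pose from where the row before left it, along the tool's axes as they then stand; what a row does not reach is not made up. A row lasts 1/10 s, in which the tool goes at most 50 mm and 8.59 degrees, less where a joint would pass 70% of its speed; a pose out of reach is approached as far as the arm can. A call is refused whole if a number of a shift passes 50 or a number of a turn 0.15, either way. A call with a gripper value outside its range is refused whole. The fingers move at their own pace and stop on an object; "grip_force" is the grip in N (left out, the last holds). Time passes only in rows, so rows that do not move let the fingers close. It gives the time, the measured TCP pose, the force and the opening at its end, in the units of the state.
- env.get_obs(): the state, without advancing time (a new reading comes with each control period).
- env.read_camera(name): name is "scene" or "top" or "wrist"; returns the picture (400x640x3 uint8, red, green, blue); there is no depth.
- env.get_calibration(name): a dict with "fx", "fy", "cx", "cy" (pixels), "extrinsics" (4x4, takes a point from camera to world coordinates). Camera axes: x right, y down, z forward; pixel columns grow to the right and rows downward; lengths in m; the calibration is good to about 2 mm. A picture is of the moment at which its call begins: read the wrist's pose just before it. get_calibration takes no time and is no camera call; for the wrist camera it gives the pose at the moment of the call.
- env.sign_off(): hands the job in, once; it reports no verdict.
Trained networks look in the newest picture that a camera, given by its name, has taken for a name from the list of things; names that differ only in an ending like _2 or _b are one class to them, and where a whole thing is asked for, a point or a joint stands for the part that bears it (a point fixed in the world has none). Each returns a list of dicts, best first, with "confidence" (0 to 1); they miss things now and then, are a little off and sometimes report something else, mostly with a low value. They report only what shows in the picture. A call takes as long as a camera call. They do not tell look-alikes from the thing itself.
- env.regions_of(camera, query): "region" (400x640 bool, what is visible of it) and "rect" ([left, top, right, bottom] in pixels, round what is visible of it).
The state is a dict: "time_s": time; "qpos": joint angles; "joint_velocities": joint speeds; "effort": joint torques, N m; "tool_pos": TCP position; "tool_rot": TCP orientation; "force": force on the tool from outside, world axes, zero at the start; "wrist_torque": the same for the moment, N m; "grip_width": finger opening in m.
Only numpy, scipy, OpenCV 4.12 (cv2) and the standard library are available. Lean on these libraries where they do the work, as an engineer would, in place of code of your own. Each camera call takes 0.05 s, during which the arm holds its last target. There are 200 camera calls.

## Working session

There is one attempt and no reset: what is moved stays moved. The work goes in short steps, Python scripts to look and compute and a tool call to move; the robot and the scene stay as the last step left them, time stands still between calls to the robot, and variables do not carry over. Pictures are saved under pics/ and viewed, about 8 in all and at most 12, crops included, and the job is handed in when it is done.

Besides the shell and the picture viewer there is one more tool, called after ">>>" as a command line: name --pt "numbers of a row" for each row, then --argument value for the rest. send_rows: Moves the arm, as the interface text tells. Its arguments: {"type":"object","properties":{"plan":{"type":"array"},"grip_force":{"type":"number"}},"required":["plan"]}

```bash
mkdir -p pics; ls
python3 - <<'E'
from cell import env
import cv2,numpy as np
o=env.get_obs();print({k:np.round(v,3) for k,v in o.items()}, env.grip_point_offset)
for c in("scene","top"):
    im=env.read_camera(c);cv2.imwrite(f"pics/{c}0.png",im[...,::-1])
    k=env.get_calibration(c);print(c,{a:np.round(v,3).tolist() for a,v in k.items()})
    for q in("shaker","block","gate_handle","catch_tip","gate","tip_rack","jar","wash_bottle"):
        print(q,[(round(r["confidence"],2),list(map(int,r["rect"])),int(r["region"].sum())) for r in env.regions_of(c,q)])
E
```

```text
pics
{'time_s': np.float64(0.0), 'qpos': array([-68.004,  18.438,  -4.016,  83.176,   1.295,  78.541,  -3.26 ]), 'joint_velocities': array([ 0.077, -0.038, -0.037,  0.041, -0.077, -0.064,  0.046]), 'effort': array([ 0.0000e+00, -4.9129e+01, -4.0400e-01, -3.1252e+01, -6.4000e-02,
        4.4000e-02,  0.0000e+00]), 'tool_pos': array([0.235, 0.606, 0.221]), 'tool_rot': array([-1.79890e+02,  6.00000e-03,  1.58814e+02]), 'force': array([-0.339,  0.593, -0.554]), 'wrist_torque': array([0.026, 0.044, 0.007]), 'grip_width': np.float64(0.087)} 0.0187
scene {'fx': 415.894, 'fy': 415.894, 'cx': 320.166, 'cy': 205.41, 'extrinsics': [[0.74, 0.36, -0.568, 1.224], [0.672, -0.419, 0.61, -0.754], [-0.019, -0.833, -0.552, 0.772], [0.0, 0.0, 0.0, 1.0]]}
shaker [(0.65, [257, 192, 389, 289], 6776), (0.47, [307, 216, 323, 235], 83)]
block [(0.86, [252, 183, 280, 223], 868), (0.59, [305, 179, 334, 217], 832), (0.58, [291, 168, 310, 206], 482)]
gate_handle [(0.94, [292, 201, 317, 247], 550)]
catch_tip []
gate [(0.93, [286, 201, 320, 246], 547)]
tip_rack [(0.93, [229, 251, 289, 301], 1988)]
jar [(0.76, [346,
[... 348 characters left out ...]
 (0.58, [276, 140, 384, 225], 7497)]
block [(0.84, [270, 245, 296, 270], 417), (0.78, [293, 192, 319, 209], 533), (0.66, [315, 252, 346, 275], 422), (0.25, [278, 138, 382, 226], 7651)]
gate_handle [(0.53, [246, 197, 264, 217], 260), (0.52, [327, 185, 372, 192], 248), (0.3, [243, 155, 268, 182], 628)]
catch_tip [(0.64, [328, 178, 350, 189], 74)]
gate [(0.85, [328, 180, 369, 192], 247), (0.53, [275, 141, 385, 224], 7263)]
tip_rack [(0.82, [140, 158, 177, 203], 1378), (0.72, [392, 171, 424, 215], 1320)]
jar [(0.65, [242, 195, 263, 216], 304), (0.46, [140, 155, 178, 201], 1406)]
wash_bottle [(0.71, [243, 152, 267, 183], 629), (0.33, [453, 251, 528, 266], 338), (0.21, [390, 172, 422, 216], 1197)]
```

Run:
```python
import cv2,numpy as np
a=cv2.imread("pics/scene0.png")[150:310,210:410];b=cv2.imread("pics/top0.png")[130:290,220:440]
cv2.imwrite("pics/cs.png",cv2.resize(a,None,fx=4,fy=3.7,interpolation=cv2.INTER_CUBIC)[:592])
cv2.imwrite("pics/ct.png",cv2.resize(b,None,fx=3.6,fy=3.6,interpolation=cv2.INTER_CUBIC))
```

```text
(no output)
```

View pics/cs.png

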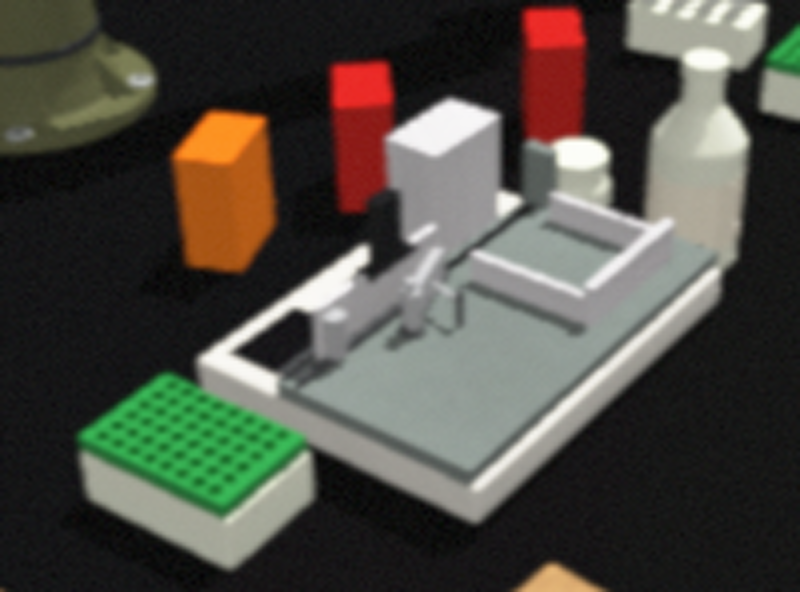

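View pics/ct.png

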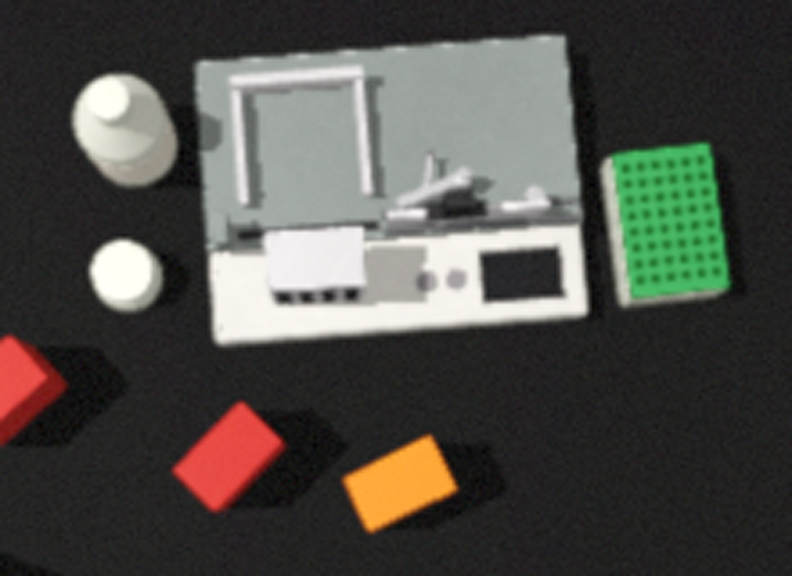

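View pics/top0.png

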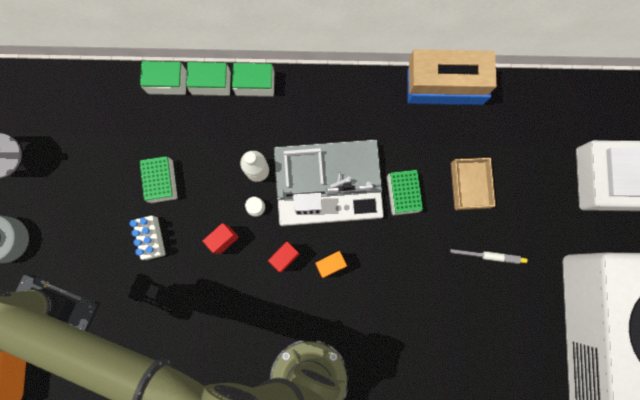

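The block is the silver one with dark wells on the ledge (top px ~306,200). The orange one (331,265) and the reds (283,257; 220,239) are look-alikes; the crop confirms this. Next I fit the shaker pose from its corners in both views.

```bash
cat > h.py <<'E'
import numpy as np,cv2
from scipy.optimize import least_squares
from cell import env
K={c:env.get_calibration(c) for c in("scene","top")}
def proj(c,P):
    k=K[c];P=np.atleast_2d(P);q=(P-k["extrinsics"][:3,3])@k["extrinsics"][:3,:3]
    return np.c_[k["fx"]*q[:,0]/q[:,2]+k["cx"],k["fy"]*q[:,1]/q[:,2]+k["cy"]]
def back(c,uv,z):
    k=K[c];d=k["extrinsics"][:3,:3]@[(uv[0]-k["cx"])/k["fx"],(uv[1]-k["cy"])/k["fy"],1];o=k["extrinsics"][:3,3]
    return o+d*(z-o[2])/d[2]
def T(p,S):  # p=(x,y,yaw), mm points -> world m
    S=np.atleast_2d(S)/1000.;c,s=np.cos(p[2]),np.sin(p[2])
    return np.c_[p[0]+c*S[:,0]-s*S[:,1],p[1]+s*S[:,0]+c*S[:,1],S[:,2]]
def inv(p,W):
    W=np.atleast_2d(W);c,s=np.cos(p[2]),np.sin(p[2]);d=W[:,:2]-p[:2]
    return 1000*np.c_[c*d[:,0]+s*d[:,1],-s*d[:,0]+c*d[:,1],W[:,2]]
E
python3 - <<'E'
from h import *
ct=lambda x,y:(220+(x+.5)/3.6-.5,130+(y+.5)/3.6-.5)
cs=lambda x,y:(210+(x+.5)/4-.5,150+(y+.5)/3.7-.5)
obs=[("top",ct(196,62),(165,84,60)),("top",ct(566,36),(165,-228,60)),("top",ct(217,344),(-75,84,45)),("top",ct(588,317),(-75,-228,45)),
("scene",cs(474,478),(165,-228,60)),("scene",cs(718,258),(165,84,60)),("scene",cs(200,360),(-75,-228,45))]
f=lambda p:np.concatenate([proj(c,T(p,s))[0]-u for c,u,s in obs])
for sel in (None,4):
    o2=obs if sel is None else obs[:4]
    r=least_squares(lambda p:np.concatenate([proj(c,T(p,s))[0]-u for c,u,s in o2]),[.57,.03,0.05])
    print(r.x,np.degrees(r.x[2]),np.round(r.fun,1))
    if sel is None:p=r.x;np.save("p.npy",p)
print("block top corners",np.round([inv(p,back("top",ct(*u),.155))[0] for u in((265,230),(364,228),(367,290),(270,292))],1))
print("rest corners, stop top z96", np.round([inv(p,back("top",ct(*u),z))[0] for u,z in(((230,77),.096),((362,67),.096))],1))
# edges at scene
print("block scene top", np.round([inv(p,back("scene",cs(*u),.155))[0] for u in((386,135),(450,98),(501,117),(437,155))],1))
print("handle",np.round(inv(p,back("scene",cs(385,197),.166)),1))
print(env.get_obs()["time_s"])
E
```

```text
[0.53634928 0.01713006 0.09358545] 5.362051365096737 [-0.3 -1.  -0.7 -1.4 -0.4 -0.2  0.1 -0.8 -0.9 -0.8  0.4 -1.3 -2.5 -0.3]
[0.5340811  0.01637221 0.08922251] 5.112073394048188 [ 0.2 -0.4 -0.2 -0.4 -0.3  0.5  0.3  0.3]
block top corners [[  0.4  32.9 155. ]
 [ -4.  -44.1 155. ]
 [-52.6 -42.5 155. ]
 [-48.3  32.6 155. ]]
rest corners, stop top z96 [[138.1  54.2  96. ]
 [138.2 -54.5  96. ]]
block scene top [[-48.9 -36.5 155. ]
 [-45.9  37.  155. ]
 [  3.   34.  155. ]
 [ -0.8 -39.  155. ]]
handle [[  16.5 -119.2  166. ]]
0.9
```

>>> send_rows --pt "0 0 -45 0 0 0 0" --pt "0 0 -45 0 0 0 0" --pt "0 0 -45 0 0 0 0" --pt "0 0 -40 0 0 0 0"

```text
time_s: 1.3
tool_pos: [0.171, 0.441, 0.2224]
tool_rot: [-180.0, 0.0, 158.8]
force: [0.2, 0.6, 0.8]
grip_width: 0.0629
```

>>> send_rows --pt "0 -43 0 0 0 0 0.092" --pt "0 -43 0 0 0 0 0.092" --pt "0 -43 0 0 0 0 0.092" --pt "0 -43 0 0 0 0 0.092" --pt "0 -43 0 0 0 0 0.092" --pt "0 -43 0 0 0 0 0.092" --pt "0 -43 0 0 0 0 0.092" --pt "0 -43 0 0 0 0 0.092" --pt "0 -43 0 0 0 0 0.092" --pt "0 -43 0 0 0 0 0.092" --pt "0 -43 0 0 0 0 0.092" --pt "0 -43 0 0 0 0 0.092"

```text
time_s: 2.5
tool_pos: [0.4864, 0.0646, 0.2229]
tool_rot: [179.9, -0.0, 95.3]
force: [0.0, 0.3, 0.1]
grip_width: 0.0008
```

Run:
```python
from h import *
c=env.get_calibration("wrist");im=env.read_camera("wrist");cv2.imwrite("pics/w1.png",im[...,::-1])
np.save("w1.npy",c["extrinsics"]);o=env.get_obs();print(o["time_s"],o["tool_pos"],o["tool_rot"],o["force"],o["grip_width"]);print({a:np.round(v,3).tolist() for a,v in c.items()})
```

```text
2.55 [0.48748783 0.05543858 0.22315117] [179.90211536   0.24080673  94.54410184] [ 1.92289528 -7.81948066  0.53460983] 0.00027845038571276454
{'fx': 283.093, 'fy': 283.093, 'cx': 324.962, 'cy': 197.249, 'extrinsics': [[0.996, 0.089, 0.027, 0.478], [0.093, -0.954, -0.287, 0.144], [0.0, 0.288, -0.958, 0.385], [0.0, 0.0, 0.0, 1.0]]}
```

View pics/w1.png

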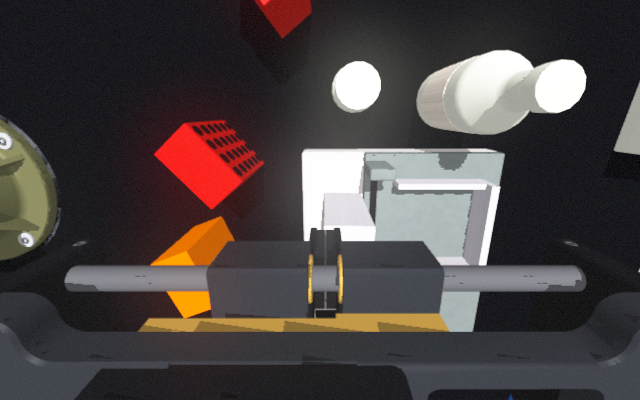

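>>> send_rows --pt "0 0 -32 0 0 0 0" --pt "0 0 0 0 0 0 0" --pt "0 0 0 0 0 0 0" --pt "0 0 0 0 0 0 0"

```text
time_s: 2.95
tool_pos: [0.4544, 0.0637, 0.2229]
tool_rot: [179.9, -0.0, 95.6]
force: [-0.1, -0.1, 0.3]
grip_width: 0.0006
```

Run:
```python
from h import *
c=env.get_calibration("wrist");im=env.read_camera("wrist");cv2.imwrite("pics/w2.png",im[...,::-1])
np.savez("w2.npz",**c);o=env.get_obs();print(o["time_s"],o["tool_pos"],o["tool_rot"],o["force"])
K["wrist"]=c
g=cv2.resize(im[130:290,300:540,::-1],None,fx=3.3,fy=3.3,interpolation=cv2.INTER_CUBIC);cv2.imwrite("pics/w2c.png",g)
for pp in (np.load("p.npy"),[.5341,.0164,.0892]):
  print(np.round((proj("wrist",T(pp,[(-75,84,45),(0,84,60),(165,84,60),(-3,38,155),(-49,38,155),(130,48,85)]))-[300,130])*3.3,0).tolist())
```

```text
3.0 [0.45445901 0.06367461 0.22280983] [1.79951340e+02 1.38408943e-03 9.56054917e+01] [-0.29021564  0.19087718  0.83326138]
[[90.0, 84.0], [306.0, 92.0], [779.0, 93.0], [364.0, 320.0], [191.0, 319.0], [704.0, 212.0]]
[[85.0, 85.0], [300.0, 93.0], [773.0, 97.0], [356.0, 322.0], [183.0, 320.0], [697.0, 215.0]]
```

View pics/w2c.png

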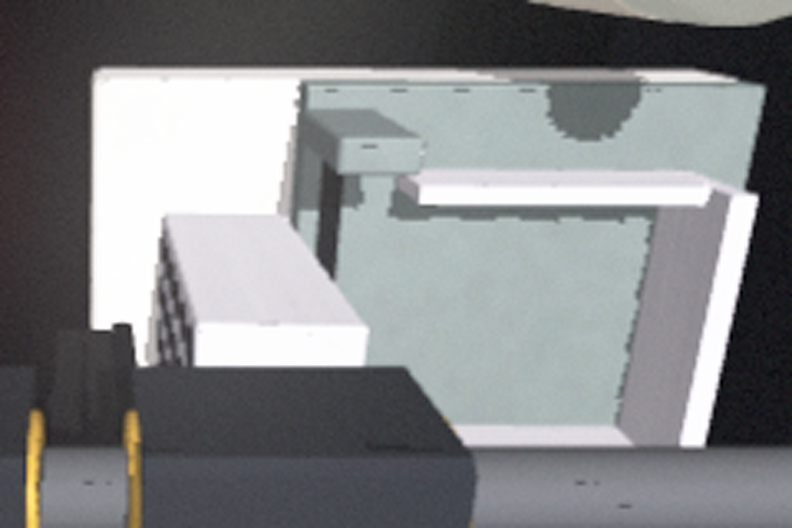

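The block's +y top edge is in the crop at (195..368, 322). That puts it at shaker x -48..-2, y ≈ +37, agreeing with the fit to about 3 mm. I'll line up in front of it and lower to z ≈ 0.14.

>>> send_rows --pt "0 -28 0 0 0 0 0.007" --pt "0 -27 0 0 0 0 0" --pt "0 0 0 30 0 0 0" --pt "0 0 0 30 0 0 0" --pt "0 0 0 23 0 0 0" --pt "0 0 0 0 0 0 0" --pt "0 0 0 0 0 0 0"

```text
time_s: 3.7
tool_pos: [0.4595, 0.0086, 0.1399]
tool_rot: [-180.0, 0.0, 95.2]
force: [1.2, -0.4, 0.9]
grip_width: 0.0006
```

>>> send_rows --pt "0 0 4 0 0 0 0" --pt "0 0 4 0 0 0 0" --pt "0 0 4 0 0 0 0" --pt "0 0 4 0 0 0 0" --pt "0 0 4 0 0 0 0" --pt "0 0 4 0 0 0 0"

```text
time_s: 4.3
tool_pos: [0.4829, 0.0106, 0.1396]
tool_rot: [-179.9, -0.0, 95.2]
force: [-1.7, -0.0, 1.6]
grip_width: 0.0002
```

>>> send_rows --pt "0 0 4 0 0 0 0" --pt "0 0 4 0 0 0 0" --pt "0 0 4 0 0 0 0" --pt "0 0 4 0 0 0 0" --pt "0 0 4 0 0 0 0" --pt "0 0 4 0 0 0 0"

```text
time_s: 4.9
tool_pos: [0.5073, 0.0128, 0.1397]
tool_rot: [180.0, -0.0, 95.2]
force: [-1.1, 0.2, 1.5]
grip_width: 0.0007
```

>>> send_rows --pt "0 0 4 0 0 0 0" --pt "0 0 4 0 0 0 0" --pt "0 0 4 0 0 0 0" --pt "0 0 4 0 0 0 0" --pt "0 0 0 0 0 0 0" --pt "0 0 0 0 0 0 0"

```text
time_s: 5.5
tool_pos: [0.5228, 0.0141, 0.1394]
tool_rot: [-180.0, 0.0, 95.2]
force: [-0.3, -1.1, 0.4]
grip_width: 0.0007
```

Run:
```python
from h import *
im=env.read_camera("scene");cv2.imwrite("pics/s3.png",cv2.resize(im[150:310,230:410,::-1],None,fx=3.7,fy=3.7,interpolation=cv2.INTER_CUBIC))
o=env.get_obs();print(o["time_s"],o["tool_pos"],o["force"])
print([(round(r["confidence"],2),list(map(int,r["rect"]))) for r in env.regions_of("scene","block")])
```

```text
5.55 [0.52267299 0.01413095 0.13944138] [ 0.08907079 -0.0517949  -0.0068017 ]
[(0.92, [308, 185, 352, 216]), (0.76, [293, 170, 309, 205]), (0.52, [342, 154, 356, 187])]
```

View pics/s3.png

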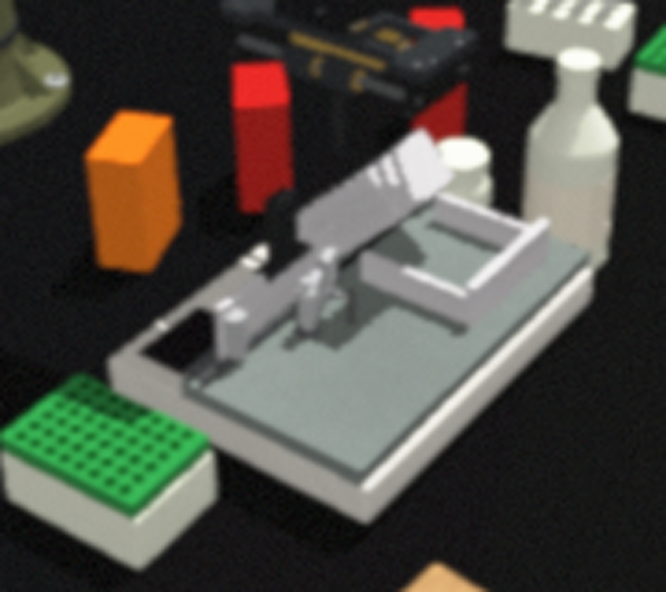

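The block has tipped past its balance point (s3: block at crop ~(370,190)) and may still be falling. I'll wait briefly and check again.

>>> send_rows --pt "0 0 0 0 0 0 0" --pt "0 0 0 0 0 0 0" --pt "0 0 0 0 0 0 0" --pt "0 0 0 0 0 0 0"

```text
time_s: 6.0
tool_pos: [0.5227, 0.0142, 0.1396]
tool_rot: [180.0, -0.0, 95.2]
force: [-0.3, -0.0, -0.2]
grip_width: 0.0006
```

Run:
```python
from h import *
im=env.read_camera("scene");a=cv2.resize(im[170:270,260:400,::-1],None,fx=4,fy=4,interpolation=cv2.INTER_CUBIC)
print([(round(r["confidence"],2),list(map(int,r["rect"]))) for r in env.regions_of("scene","block")])
cv2.imwrite("pics/s4.png",a)
```

```text
[(0.83, [290, 169, 308, 206]), (0.65, [367, 137, 402, 170]), (0.57, [253, 183, 276, 223]), (0.45, [346, 155, 356, 189])]
```

View pics/s4.png

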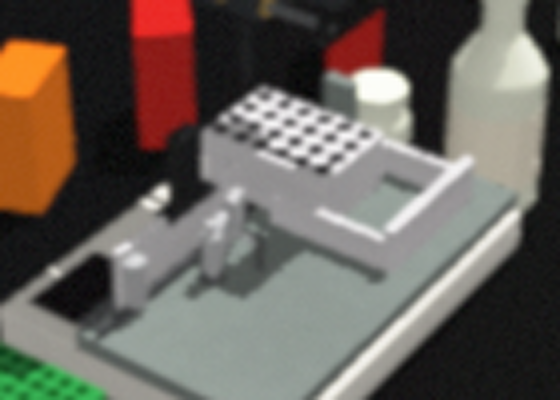

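Step 1 looks met: the block lies wells up in the bay mouth and the gate is open. Now I retreat, lower behind the near end and push it home.

>>> send_rows --pt "0 0 -20 0 0 0 0" --pt "0 0 -15 0 0 0 0" --pt "0 0 0 20 0 0 0" --pt "0 0 0 20 0 0 0" --pt "0 0 0 20 0 0 0" --pt "0 0 0 0 0 0 0" --pt "0 0 0 0 0 0 0"

```text
time_s: 6.8
tool_pos: [0.4879, 0.0109, 0.0798]
tool_rot: [-180.0, 0.0, 95.1]
force: [0.3, 0.3, 0.1]
grip_width: 0.0006
```

>>> send_rows --pt "0 0 5 0 0 0 0" --pt "0 0 5 0 0 0 0" --pt "0 0 5 0 0 0 0" --pt "0 0 5 0 0 0 0" --pt "0 0 5 0 0 0 0" --pt "0 0 5 0 0 0 0"

```text
time_s: 7.4
tool_pos: [0.5173, 0.0137, 0.0803]
tool_rot: [-179.9, -0.0, 95.2]
force: [-6.4, -0.4, 5.8]
grip_width: 0.0001
```

>>> send_rows --pt "0 0 4 0 0 0 0" --pt "0 0 4 0 0 0 0" --pt "0 0 3 0 0 0 0" --pt "0 0 3 0 0 0 0"

```text
time_s: 7.8
tool_pos: [0.5312, 0.0149, 0.0803]
tool_rot: [-179.9, -0.0, 95.2]
force: [-6.7, -0.0, 5.4]
grip_width: 0.0003
```

>>> send_rows --pt "0 0 3 0 0 0 0" --pt "0 0 3 0 0 0 0" --pt "0 0 0 0 0 0 0"

```text
time_s: 8.1
tool_pos: [0.5379, 0.0155, 0.0803]
tool_rot: [-180.0, -0.0, 95.2]
force: [-4.1, -0.6, 5.4]
grip_width: 0.0006
```

>>> send_rows --pt "0 0 2 0 0 0 0" --pt "0 0 0 0 0 0 0"

```text
time_s: 8.3
tool_pos: [0.5393, 0.0157, 0.0803]
tool_rot: [-179.9, -0.0, 95.2]
force: [-6.7, -0.8, 5.6]
grip_width: 0.0002
```

>>> send_rows --pt "0 0 2 0 0 0 0" --pt "0 0 0 0 0 0 0"

```text
time_s: 8.5
tool_pos: [0.5414, 0.0159, 0.0803]
tool_rot: [-179.9, -0.0, 95.2]
force: [-5.4, -1.0, 6.1]
grip_width: 0.0002
```

>>> send_rows --pt "0 0 2 0 0 0 0" --pt "0 0 0 0 0 0 0"

```text
time_s: 8.7
tool_pos: [0.5434, 0.016, 0.0803]
tool_rot: [-179.9, -0.0, 95.2]
force: [-6.0, -0.9, 6.1]
grip_width: 0.0006
```

>>> send_rows --pt "0 0 2 0 0 0 0" --pt "0 0 0 0 0 0 0"

```text
time_s: 8.9
tool_pos: [0.5453, 0.0162, 0.0803]
tool_rot: [-179.9, -0.0, 95.2]
force: [-6.3, -0.5, 5.9]
grip_width: 0.0004
```

Run:
```python
from h import *
for c,s in(("scene",(170,270,260,400)),("wrist",(100,300,300,560))):
    K[c]=env.get_calibration(c);im=env.read_camera(c);cv2.imwrite(f"pics/{c}5.png",cv2.resize(im[s[0]:s[1],s[2]:s[3],::-1],None,fx=2.9 if c=="wrist" else 5,fy=2.9 if c=="wrist" else 5,interpolation=cv2.INTER_CUBIC))
np.savez("w5.npz",**K["wrist"]);o=env.get_obs();print(o["time_s"],o["tool_pos"],o["force"])
a=cv2.imread("pics/scene5.png");b=cv2.imread("pics/wrist5.png")
w=max(a.shape[1],b.shape[1]);f=lambda i:cv2.resize(cv2.copyMakeBorder(i,0,0,0,w-i.shape[1],0),None,fx=.55,fy=.55)
cv2.imwrite("pics/both5.png",b)
```

```text
9.0 [0.54536071 0.01616908 0.08030818] [-5.88280019 -0.84980566  6.79577461]
```

View pics/scene5.png

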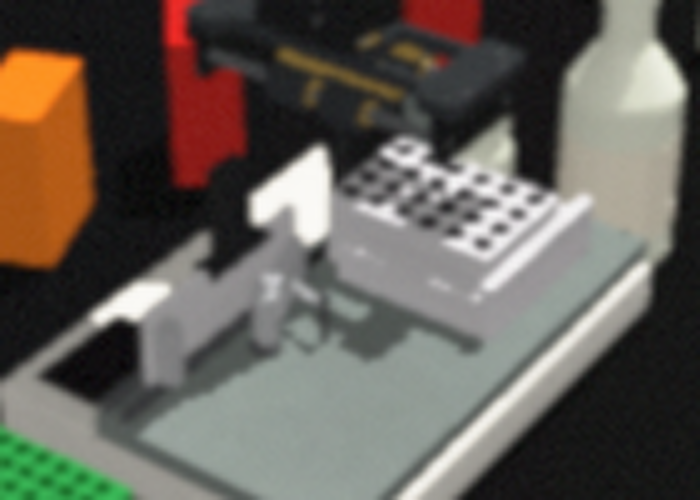

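Block sits near the rear stop but there is no force rise yet, so I keep creeping.

>>> send_rows --pt "0 0 1.5 0 0 0 0" --pt "0 0 0 0 0 0 0"

```text
time_s: 9.2
tool_pos: [0.5467, 0.0163, 0.0803]
tool_rot: [-179.9, -0.0, 95.2]
force: [-5.9, -0.6, 7.0]
grip_width: 0.0005
```

>>> send_rows --pt "0 0 1.5 0 0 0 0" --pt "0 0 0 0 0 0 0"

```text
time_s: 9.4
tool_pos: [0.5473, 0.0164, 0.0803]
tool_rot: [-179.8, -0.0, 95.2]
force: [-9.5, -0.8, 8.7]
grip_width: 0.0001
```

>>> send_rows --pt "0 0 1.5 0 0 0 0" --pt "0 0 0 0 0 0 0"

```text
time_s: 9.6
tool_pos: [0.5472, 0.0164, 0.0803]
tool_rot: [-179.6, -0.1, 95.1]
force: [-14.6, -1.0, 13.5]
grip_width: 0.0005
```

>>> send_rows --pt "0 0 1 0 0 0 0" --pt "0 0 0 0 0 0 0" --pt "0 0 -15 0 0 0 0" --pt "0 0 -35 0 0 0 0" --pt "0 0 0 -40 0 0 0" --pt "0 0 0 -40 0 0 0" --pt "0 0 -40 -40 0 0 0" --pt "0 0 0 0 0 0 0"

```text
time_s: 10.4
tool_pos: [0.4682, 0.009, 0.2012]
tool_rot: [179.3, -0.2, 95.1]
force: [1.0, -1.0, 0.3]
grip_width: 0.0004
```

Run:
```python
from h import *
o=env.get_obs();print(o["time_s"],o["tool_pos"],o["tool_rot"],o["force"])
for c in("scene","top"):
    im=env.read_camera(c);cv2.imwrite(f"pics/{c}6.png",im[...,::-1])
    for q in("gate_handle","gate","block"):print(c,q,[(round(r["confidence"],2),list(map(int,r["rect"])),int(r["region"].sum())) for r in env.regions_of(c,q)])
p=np.array([.5355,.0185,.092])
for t in(0,20):
  b=[(11+a,t-140+d,z) for a in(-7,7) for d in(-12,12) for z in(110,166)]
  for c in("scene","top"):q=proj(c,T(p,b));print(t,c,np.round([*q.min(0),*q.max(0)],1))
# block expected
b=[(a,d,106) for a in(20,130) for d in(-38,38)]
for c in("scene","top"):print(c,np.round(proj(c,T(p,b)),1).tolist())
a=cv2.imread("pics/scene6.png")[170:280,250:400];b=cv2.imread("pics/top6.png")[130:235,265:395]
r=lambda i,f:cv2.resize(i,None,fx=f,fy=f,interpolation=cv2.INTER_CUBIC)
a=cv2.resize(a,(395,290),interpolation=cv2.INTER_CUBIC);b=cv2.resize(b,(395,319),interpolation=cv2.INTER_CUBIC)
cv2.imwrite("pics/both6.png",r(np.hstack([cv2.copyMakeBorder(a,0,29,0,0,0),b]),1))
```

```text
10.4 [0.46816271 0.0089604  0.2012172 ] [179.32467322  -0.23800804  95.12648583] [ 0.97357579 -0.95813116  0.3055348 ]
scene gate_handle [(0.72, [288, 199, 319, 248], 635)]
scene gate [(0.65, [287, 201, 318, 247], 556), (0.27, [312, 216, 323, 237], 100)]
scene block [(0.81, [323, 198, 372, 230], 883), (0.74, [295, 170, 307, 207], 504), (0.71, [344, 152, 357, 186], 510), (0.59, [254, 183, 278, 223], 823)]
top gate_handle [(0.71, [327, 182, 375, 190], 262)]
top gate [(0.7, [331, 179, 368, 192], 267)]
top block [(0.89, [201, 223, 235, 251], 626), (0.77, [291, 151, 317, 172], 581), (0.72, [334, 253, 346, 274], 197), (0.61, [269, 243, 288, 273], 322)]
0 scene [294.4 202.5 305.1 225.6]
0 top [348.3 182.1 358.6 190.7]
20 scene [299.3 199.2 309.6 222. ]
20 top [341.4 182.6 351.5 191.2]
scene [[325.3, 207.8], [340.4, 196.3], [357.6, 220.8], [372.0, 208.1]]
top [[317.3, 187.8], [291.2, 189.7], [314.5, 150.9], [288.6, 152.8]]
```

View pics/both6.png

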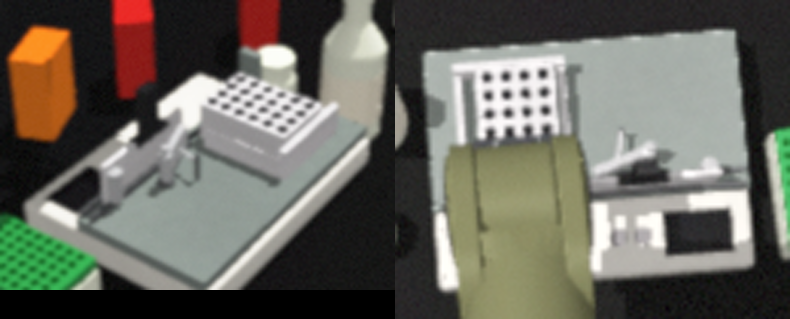

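The block is home and square against the stop (top px 291–317, 151–172). The handle is at scene px ~(306,202) and top px ~(346,186), so travel ≈ 20 mm and handle y ≈ -120. I move to its right side.

>>> send_rows --pt "0 -43 0 0 0 0 0" --pt "0 -43 0 0 0 0 0" --pt "0 -43 0 0 0 0 0" --pt "0 -40 0 0 0 0 0" --pt "0 0 40 0 0 0 0" --pt "0 0 39 0 0 0 0" --pt "0 0 0 0 0 0 0"

```text
time_s: 11.5
tool_pos: [0.5638, -0.1502, 0.192]
tool_rot: [-179.8, 0.2, 95.4]
force: [-0.6, 1.2, -0.5]
grip_width: 0.0004
```

Run:
```python
from h import *
p=np.array([.5355,.0185,.092])
o=env.get_obs();print(o["time_s"],o["tool_pos"],o["tool_rot"],inv(p,o["tool_pos"]))
K["wrist"]=env.get_calibration("wrist");im=env.read_camera("wrist")
for t in(0,20):
  b=[(11+a,t-140+d,166) for a in(-7,7) for d in(-12,12)]
  print(np.round(proj("wrist",T(p,b)),0).tolist())
g=im[...,::-1].copy()
cv2.imwrite("pics/w7.png",g)
```

```text
11.5 [ 0.56380208 -0.1502191   0.19196311] [-179.81548914    0.18170847   95.35809818] [[  12.68211989 -170.6057017   191.96310806]]
[[314.0, 204.0], [313.0, 170.0], [334.0, 204.0], [334.0, 170.0]]
[[313.0, 176.0], [313.0, 140.0], [334.0, 176.0], [334.0, 140.0]]
```

View pics/w7.png

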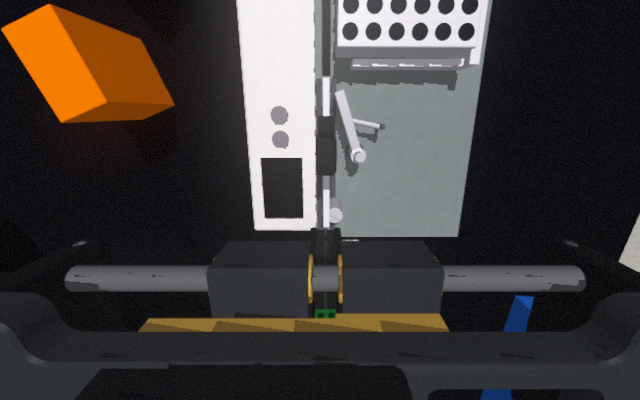

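The wrist view shows the handle at (317–335, 117–175), matching travel ≈ 20 mm, and the path to it is clear. I lower and push it.

>>> send_rows --pt "0 0 -2 22 0 0 0" --pt "0 0 0 22 0 0 0" --pt "0 0 0 20 0 0 0" --pt "0 10 0 0 0 0 0" --pt "0 5 0 0 0 0 0" --pt "0 5 0 0 0 0 0" --pt "0 5 0 0 0 0 0" --pt "0 5 0 0 0 0 0" --pt "0 5 0 0 0 0 0" --pt "0 5 0 0 0 0 0" --pt "0 5 0 0 0 0 0" --pt "0 5 0 0 0 0 0"

```text
time_s: 12.75
tool_pos: [0.5542, -0.1049, 0.1319]
tool_rot: [179.9, 0.2, 95.0]
force: [0.9, -5.1, 1.2]
grip_width: 0.0008
```

>>> send_rows --pt "0 7 0 0 0 0 0" --pt "0 7 0 0 0 0 0" --pt "0 7 0 0 0 0 0" --pt "0 7 0 0 0 0 0" --pt "0 7 0 0 0 0 0"

```text
time_s: 13.25
tool_pos: [0.5509, -0.0701, 0.1319]
tool_rot: [179.9, 0.2, 95.0]
force: [0.3, -5.9, 3.6]
grip_width: 0.0002
```

>>> send_rows --pt "0 7 0 0 0 0 0" --pt "0 7 0 0 0 0 0" --pt "0 7 0 0 0 0 0" --pt "0 7 0 0 0 0 0" --pt "0 7 0 0 0 0 0"

```text
time_s: 13.75
tool_pos: [0.5478, -0.0376, 0.132]
tool_rot: [179.9, 0.4, 95.0]
force: [0.8, -13.2, 2.2]
grip_width: 0.0006
```

>>> send_rows --pt "0 4 0 0 0 0 0" --pt "0 4 0 0 0 0 0"

```text
time_s: 13.95
tool_pos: [0.5472, -0.0308, 0.132]
tool_rot: [179.9, 0.4, 94.9]
force: [0.3, -11.9, 2.8]
grip_width: 0.0005
```

>>> send_rows --pt "0 3 0 0 0 0 0" --pt "0 3 0 0 0 0 0"

```text
time_s: 14.15
tool_pos: [0.5466, -0.0246, 0.132]
tool_rot: [179.9, 0.4, 94.9]
force: [0.1, -11.8, 3.3]
grip_width: 0.0004
```

>>> send_rows --pt "0 4 0 0 0 0 0" --pt "0 4 0 0 0 0 0" --pt "0 4 0 0 0 0 0" --pt "0 4 0 0 0 0 0"

```text
time_s: 14.55
tool_pos: [0.545, -0.0073, 0.1319]
tool_rot: [179.9, 0.3, 94.9]
force: [-0.4, -7.1, 3.3]
grip_width: 0.0
```

>>> send_rows --pt "0 3 0 0 0 0 0" --pt "0 3 0 0 0 0 0"

```text
time_s: 14.75
tool_pos: [0.5443, 0.0012, 0.1317]
tool_rot: [179.9, 0.1, 95.1]
force: [-0.2, -4.6, 3.4]
grip_width: 0.0008
```

>>> send_rows --pt "0 2 0 0 0 0 0" --pt "0 2 0 0 0 0 0"

```text
time_s: 14.95
tool_pos: [0.5441, 0.0042, 0.1316]
tool_rot: [179.9, 0.2, 95.1]
force: [0.3, -11.0, 3.5]
grip_width: 0.0005
```

>>> send_rows --pt "0 2 0 0 0 0 0" --pt "0 0 0 0 0 0 0"

```text
time_s: 15.15
tool_pos: [0.5441, 0.0042, 0.1316]
tool_rot: [179.9, 0.3, 95.0]
force: [-0.8, -11.4, 3.3]
grip_width: 0.0002
```

>>> send_rows --pt "0 2 0 0 0 0 0" --pt "0 0 0 0 0 0 0"

```text
time_s: 15.35
tool_pos: [0.544, 0.0043, 0.1317]
tool_rot: [179.9, 0.5, 94.9]
force: [0.8, -13.9, 4.0]
grip_width: 0.0006
```

Run:
```python
from h import *
p=np.array([.5355,.0185,.092])
o=env.get_obs();print(o["time_s"],o["tool_pos"],inv(p,o["tool_pos"]),o["force"])
```

```text
15.35 [0.54404184 0.00425738 0.13166513] [[  7.19724651 -14.96712426 131.66512866]] [  0.78803681 -13.90895079   3.95920052]
```

The gate stalls at shaker TCP y ≈ -15, which is the expected end-stop position. I back off, rise and check.

>>> send_rows --pt "0 -15 0 0 0 0 0" --pt "0 -20 0 0 0 0 0" --pt "0 0 0 -40 0 0 0" --pt "0 0 0 -45 0 0 0" --pt "0 0 -45 -20 0 0 0" --pt "0 -48 -45 0 0 0 0" --pt "0 -48 0 0 0 0 0" --pt "0 -48 0 0 0 0 0" --pt "0 0 0 0 0 0 0" --pt "0 0 0 0 0 0 0" --pt "0 0 0 0 0 0 0"

```text
time_s: 16.45
tool_pos: [0.4797, -0.1608, 0.2356]
tool_rot: [-180.0, -0.1, 95.3]
force: [-0.1, -0.6, -0.6]
grip_width: 0.0004
```

Run:
```python
from h import *
p=np.array([.5355,.0185,.092])
o=env.get_obs();print(o["time_s"],o["tool_pos"],o["force"])
ims={c:env.read_camera(c)[...,::-1] for c in("scene","top")}
for q in("gate_handle","block"):
  for c in ims:print(c,q,[(round(r["confidence"],2),list(map(int,r["rect"]))) for r in env.regions_of(c,q)][:2])
for t in(138,147):
  b=[(11+a,t-140+d,166) for a in(-7,7) for d in(-12,12)]
  for c in ims:q=proj(c,T(p,b));print(t,c,np.round([*q.min(0),*q.max(0)],1))
b=[(a,d,106) for a in(20,130) for d in(-38,38)]
for c in ims:print(c,np.round(proj(c,T(p,b)),1).tolist())
a=cv2.resize(ims["scene"][170:280,250:400],(395,290),interpolation=cv2.INTER_CUBIC);b=cv2.resize(ims["top"][130:235,265:395],(395,319),interpolation=cv2.INTER_CUBIC)
cv2.imwrite("pics/both8.png",np.hstack([cv2.copyMakeBorder(a,0,29,0,0,0),b]))
```

```text
16.45 [ 0.4797063  -0.16081046  0.23560992] [-0.11630755 -0.59109488 -0.58545886]
scene gate_handle [(0.59, [319, 181, 346, 221])]
top gate_handle [(0.5, [283, 186, 330, 194])]
scene block [(0.92, [294, 170, 309, 207]), (0.76, [343, 155, 358, 188])]
top block [(0.88, [268, 241, 299, 271]), (0.69, [317, 254, 347, 275])]
138 scene [325.5 181.2 334.4 186.1]
138 top [300.4 185.8 309.3 191.3]
147 scene [327.4 179.9 336.2 184.8]
147 top [297.1 186.  306.1 191.6]
scene [[325.3, 207.8], [340.4, 196.3], [357.6, 220.8], [372.0, 208.1]]
top [[317.3, 187.8], [291.2, 189.7], [314.5, 150.9], [288.6, 152.8]]
```

View pics/both8.png

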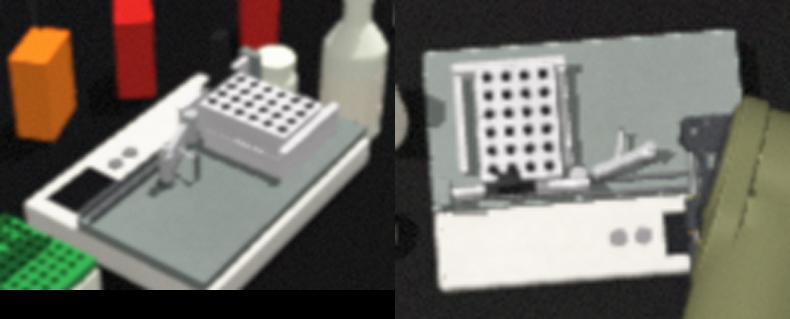

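The gate is shut (handle at scene px ~(334,182), expected 327–336, 180–185 at 147 mm) and the block is home. My last view goes to an enlarged before/after of the catch.

Run:
```python
from h import *
t=env.read_camera("top")[...,::-1];s=env.read_camera("scene")[...,::-1]
t0=cv2.imread("pics/top6.png");s0=cv2.imread("pics/scene6.png")
f=lambda i,y,x:cv2.resize(i[y:y+36,x:x+48],(395,296),interpolation=cv2.INTER_CUBIC)
cv2.imwrite("pics/c9.png",np.vstack([np.hstack([f(t0,165,320),f(t,165,320)]),np.hstack([f(s0,205,295),f(s,205,295)])]))
# catch arm axis by PCA of bright pixels away from the gate
for n,i in(("before",t0),("now",t)):
    g=cv2.cvtColor(np.ascontiguousarray(i),cv2.COLOR_BGR2GRAY)[174:188,326:352];d=cv2.absdiff
    print(n);print(g[::1,::2])
```

```text
before
[[170 172 171 170 172 173 190 157 136 152 173 172 173]
 [169 173 173 172 173 174 198 169 120 164 174 176 175]
 [151 172 173 171 173 172 199 173 121 169 176 197 184]
 [134 172 172 172 172 171 202 173 118 171 191 219 194]
 [128 172 172 172 172 170 207 171 123 183 215 224 198]
 [112 170 171 173 172 172 207 175 154 209 233 218 171]
 [ 98 170 172 172 171 173 212 187 210 222 233 226 165]
 [ 96 167 171 172 172 180 224 217 224 214 196 181 133]
 [125 158 172 173 178 204 228 223 215 163 133 112  87]
 [104 144 174 185 205 222 224 201 168  95  80  73  63]
 [ 94 140 185 216 223 223 194 155 119  60  62  60  64]
 [ 99 135 203 225 224 194 147 119  99  53  65  64  64]
 [101 125 201 216 193 145 103  79  67  46  66  62  63]
 [107 113 180 173 150 119  74  51  44  46  47  48  43]]
now
[[159 158 156 158 158 157 177 142 124 141 159 159 159]
 [155 159 160 158 157 158 183 153 110 149 159 162 161]
 [137 158 160 159 158 158 186 160 110 156 163 183 169]
 [129 158 160 160 159 156 189 159 109 158 178 204 181]
 [127 160 157 158 158 158 193 158 111 169 201 210 184]
 [124 159 157 158 158 158 194 161 141 195 220 204 157]
 [126 158 157 158 157 160 198 174 196 208 219 211 152]
 [126 160 158 157 157 165 209 202 209 201 182 167 120]
 [127 157 160 159 163 189 213 209 201 159 126 114  94]
 [124 159 160 172 191 208 210 186 157 115  93  93 105]
 [126 157 171 202 208 209 180 142 116 104  99 122 147]
 [186 160 190 210 209 180 136 106 101 104 125 151 157]
 [205 163 185 202 178 132 104  98 102 122 150 154 148]
 [207 141 151 158 129  97  95 104 123 125 130 130 123]]
```

View pics/c9.png

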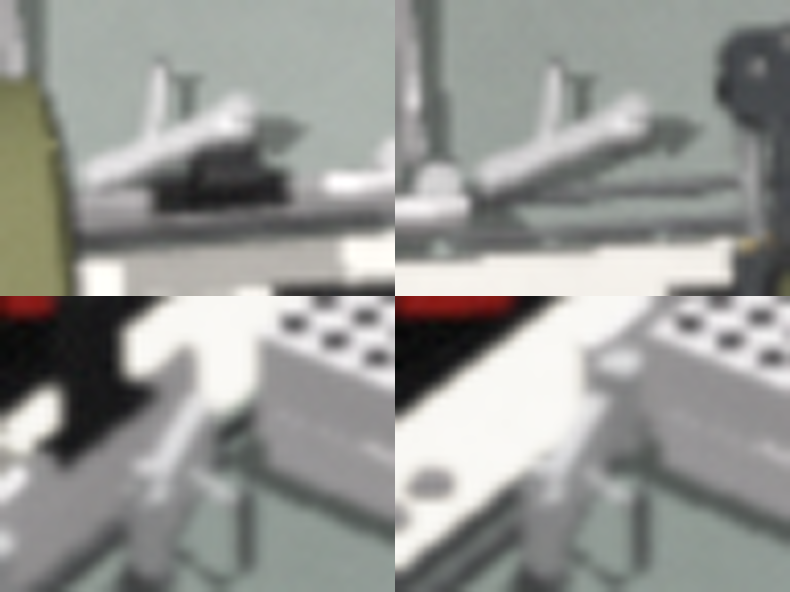

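The catch's pixels match its rest position from before. The rib (right panel ~(440,185)) is now past its tip (~(485,180)). The arm is clear, so I hand in.

```bash
python3 -c "
from cell import env
print(env.get_obs()['time_s']);print(env.sign_off())"
```

```text
16.85
the job is handed in; nothing more can be done
None
```

The shaker is loaded, and I handed the job in at about 16.9 s of the 54 s allowed. Sign-off reports no verdict.

- **Block:** I tipped the silver block over the step with closed fingers, and it landed wells up while the gate was still open. I then pushed it back until the force rose at the rear stop, to about 15 N.
- **Gate:** It had started about 20 mm into its travel. I pushed its handle across; the force rose to about 12–13 N at the catch, dropped to about 5 N, then the gate stalled at its end stop at about 147 mm.

**Last checks:**
- **Images:** They show the block square against the stop, and the handle where 147 mm of travel puts it. The catch matches its rest picture, with the rib just past its tip.
- **Bystanders:** I planned the moves to stay clear of them, and those visible in the last images looked unmoved. I did not measure their positions.
- **Arm:** It was clear of everything, with a force reading under 1 N.

**What disagreed:**
- The two fixed cameras' fits of the shaker's position differed by 2–3 mm, so I relied on force at the stops rather than on coordinates.
- Pushing the block home gave an unexplained upward force on the tool, reaching about 13 N at the stop, with no visible effect.
- In the final pictures the network missed the block (its best hits were the red and orange look-alikes), so I judged the block's final position by eye.

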